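Raise the counterweighted gate and slide the tube rack into the reader bay

TASK

With the fingertips, push the counterweighted gate arm of the sample loader up past its balance point so that it stays raised on its own, and let go of it. Then push the tube rack by its end along the lane, under the raised arm, until it stands against the end stop of the reader bay. Only push: do not pinch the arm or the rack, do not touch the tubes or lift the rack, and leave the other things on the bench where they are.

Things in the scene. Friction and masses are not known exactly. Their poses are not given: they have to be found in the camera images.
- lane: Sample loader, fixed (all sizes in mm): aluminium base plate 8 thick, x -50 to 130, y -155 to 205, carrying a straight lane along its own y axis. Origin on the bench on the lane's centre line, straight below the gate arm; z up. The rack starts on the +y side and travels to -y. Steel side rails: inner faces at x = +27 and -27, tops 22 above the bench. Hinge cheeks at x 100, y +-28, 108 tall
- bay_stop (a point): Foot of the end stop's face, on the plate, on the lane's centre line: 130 from the loader's origin towards -y. The grey stop is 66 wide, its top 54 above the bench. A white reader box 78 tall stands beside the bay (loader x 45 to 95, y -135 to -45)
- gate (a joint): Angle of the gate arm (rad): 0 = level across the lane on its lower stop (as it starts); grows as the free end rises in the loader's vertical xz plane; 1.5 = upper stop, almost vertical. The arm weighs down with 0.7 to 1.2 N at the free end; its balance point is at about 0.9 rad. Left below that it falls back; beyond it, it swings up by itself within about 2 s and stays. The motion is damped
- gate_hinge (a point): Centre of the gate's hinge pin: x = +100 (side away from the robot), y = 0, 88 above the bench in the loader's frame. The pin lies along the loader's y axis. The counterweight, a steel cylinder 42 in diameter, sits just behind and above it
- gate_tip (a point): Middle of the lower edge of the arm's free end: 200 from the hinge along the arm and 7 under its centre line; with the arm down 81 above the bench at loader x = -100 (robot's side), open bench below from x = -50 on. Its frame turns with the arm; x runs from free end to hinge. The arm is an aluminium bar 22 wide (28 over its flanks), 14 high, with a black rubber end; pressing on both flanks at once is pinching
- rack: Grey tube rack, loose in the lane, 0.2 to 0.4 kg: 48 wide (x), 100 long (y), 58 tall. Origin at the centre of its underside, which rides on the base plate, 8 above the bench. Flat end faces, 42 wide, at y = +50 and -50. It starts with its long axis along the lane, on the +y side of the arm; in place against the end stop its origin is at y = -80 in the loader's frame
- rack_caps (a point): Middle of the row of white-capped sample tubes fixed in the rack, at cap height, 86 above the rack's underside (too tall to pass under the lowered arm). Caps 15 in diameter, at rack y = +-9 and +-27; not to be touched. Pressing on both long sides of the rack at once counts as pinching it
- stain_bottle: Bystander, loose: amber dropper bottle, 40 diameter x 85 tall, on the robot side of the bay; origin under its centre
- specimen_pot: Bystander, loose: clear lidded pot, 44 diameter x 55 tall, on the robot side of the entry; origin under its centre
- slide_box: Bystander, loose: black flat box, 85 x 60 x 32, past the far corner of the entry; origin under its centre
- beaker: Bystander, loose: glass beaker, 64 diameter x 80 tall, past the far corner of the bay; origin under its centre
- swab_carton: Bystander, loose: cardboard carton, 70 x 120 x 50, at the left; origin under its centre
- timer: Bystander, loose: small white square timer, 60 x 60 x 22, at the right; origin under its centre

How it is judged (in metres and radians):
On the way, in this order (a step that is already met when the one before it is completed fails the run):
1. the gate arm stays raised by itself, untouched (value of joint gate above 1.3 rad and contact force between the fingers and lane below 0.1 N), for 0.3 s.
2. the rack stands in the bay against the end stop (y of rack in the frame of lane between -0.087 and -0.073 m and x of rack in the frame of lane between -0.008 and 0.008 m and height (world z) of rack below 0.012 m and angle between rack's own z axis and vertical below 0.08 rad), for 0.2 s.
At the end, for the whole second after the job is handed in: The gate arm is raised (above 1.3 rad) and still; the rack stands upright on the lane's plate, at rest, within 7 mm of the end stop (all of step 2 and value of joint gate above 1.3 rad and linear speed of rack below 0.01 m/s and velocity of joint gate between -0.1 and 0.1 rad/s); the robot touches nothing.
It fails at once if the rack is lifted or tipped (height (world z) of rack above 0.018 m or angle between rack's own z axis and vertical above 0.25 rad).
It fails at once if the gate arm is pinched (contact force between the fingers and gate_left above 0.5 N and contact force between the fingers and gate_right above 0.5 N).
It fails at once if the rack is pinched by its sides (contact force between the fingers and rack_far above 0.5 N and contact force between the fingers and rack_near above 0.5 N).
It fails at once if the tubes are touched (contact force between the fingers and rack_cap0 above 1 N or contact force between the fingers and rack_cap1 above 1 N or contact force between the fingers and rack_cap2 above 1 N or contact force between the fingers and rack_cap3 above 1 N).
It fails at once if a bystander is moved or lifted (distance of any of stain_bottle, specimen_pot, slide_box, beaker, swab_carton, timer from where it was at the start of the episode above 0.02 m).
It also fails if it takes over 56 s, if anything falls off the work surface, if the arm or the gripper's body presses on something with over 40 N, if the wrist force passes 120 N, or if a joint passes its speed limit or range.

ROBOT

A 6-joint arm with a two-finger parallel gripper is mounted at the origin on the work surface. World frame = base frame: x ahead of the robot, y to its left, z up, the work surface at z = 0. Lengths are in m, angles in degrees, forces in N, time in s.
With the tool pointing down it reaches from about 0.35 to 0.875 m from the base axis. Payload 4.2 kg.
Tool frame: the origin (TCP) lies midway between the tips of the shut fingers; the grasp point (between the pads) lies 19 mm behind it; z points along the fingers, y is the line along which they close (so a half turn about z gives the same grasp; the last joint's range is limited). The gripper opens to 87 mm and grips with 3 to 60 N. Pads are 19 mm wide; open, the fingers measure 117 mm over their backs; the gripper's body (75 mm by 190 mm) begins 51 mm behind the grasp point.
Start: joints at [88.213, 22.042, 0.453, 0, -68.411, -14.817], TCP at [0.179, 0.599, 0.223] pointing down, gripper open.
Joint ranges: [-179.83, 179.83], [-69.29, 118.12], [-61.27, 80.66], [-181.25, 117.63], [-171.15, -9.14], [-177.46, 177.46]. Speed limits (degrees/s): [159.86, 159.86, 180, 180, 180, 180].

INTERFACE

Orientations are given as [roll, pitch, yaw] about the fixed x, y, z axes, in that order (R = Rz(yaw) Ry(pitch) Rx(roll)).
In Python, from workcell import robot gives the robot as it stands. The module is installed in compiled form; this text tells all that it offers.
- The arm moves only by the tool move_arm, never from a script. Its argument "increments" is a list of rows, each an object of numbers: "hand": the closure, from 0 (fully open) to 1 (shut); "x", "y", "z": the shift along the tool's x, y, z in cm; "yaw": the turn about the tool's z in degrees. A call has exactly 10 rows; each row is the pose to reach, as a shift and turn from the pose commanded when the call began, along the tool's axes at that moment; what a row does not reach only later rows make up. A row lasts 1/10 s, in which the tool goes at most 50 mm and 8.59 degrees, less where a joint would pass 70% of its speed; a pose out of reach is approached as far as the arm can. A call with a gripper value outside its range is refused whole. The fingers move at their own pace and stop on an object; "grip_force" is the grip in N (left out, the last holds). Time passes only in rows, so rows that repeat a pose let the fingers close, or fill a call up. It gives the time, the measured TCP pose, the force, the opening and the grip force at its end, in the units of the state.
- robot.get_state(): the state, without advancing time (a new reading comes with each control period).
- robot.grab_frame(name): name is "scene" or "side" or "wrist"; returns a dict with "frame" (420x560x3 uint8, red, green, blue), "intrinsics" (3x3 intrinsics, pixels), "eye" and "attitude" of the camera in the world; the wrist camera has in their place "tool_from_camera" (4x4, takes a point from camera to tool coordinates, whose origin is the TCP and whose axes are the flange's). Camera axes: x right, y down, z forward; pixel columns grow to the right and rows downward; lengths in m; the calibration is good to about 2 mm. The wrist camera is an equidistant fisheye: a pixel r from the principal point sees the ray r / f radians off the axis. A picture is of the moment at which its call begins: read the wrist's pose just before it. There is no depth.
- robot.sign_off(): hands the job in; it is judged then, once.
The state is a dict: "clock": time; "qpos": joint angles; "joint_vel": joint speeds; "joint_torque": joint torques, N m; "tool_pos": TCP position; "tcp_rot": TCP orientation; "force": force on the tool from outside, world axes, zero at the start; "moment": the same for the moment, N m; "width": finger opening in m; "finger_force": force on a finger pad.
Only numpy, scipy, OpenCV 4.12 (cv2) and the standard library are available. Lean on these libraries where they do the work, as an engineer would, in place of code of your own. Each camera call takes 0.05 s, during which the arm holds its last target. There are 200 camera calls.

## Working session

There is one attempt and no reset: what is moved stays moved. The work goes in short steps, Python scripts to look and compute and a tool call to move; the robot and the scene stay as the last step left them, time stands still between calls to the robot, and variables do not carry over. Pictures are saved under pics/ and viewed, at most 10 in all, crops included, and the job is handed in when it is done.

Besides the shell and the picture viewer there is one more tool, called as name([rows], argument=value, ...), one row to a line, values as JSON. move_arm: Moves the arm, as the interface text tells. Its arguments: {"type":"object","properties":{"increments":{"type":"array"},"grip_force":{"type":"number"}},"required":["increments"]}

```bash
mkdir -p pics; python3 - <<'E'
from workcell import robot
import cv2,pickle
s=robot.get_state();print(s)
for n in("scene","side","wrist"):
    f=robot.grab_frame(n);pickle.dump(f,open(f"pics/{n}.pkl","wb"))
    cv2.imwrite(f"pics/{n}0.png",f["frame"][:,:,::-1])
    print(n,{k:v for k,v in f.items() if k!="frame"})
E
```

```text
{'clock': 0.0, 'qpos': array([ 8.82110458e+01,  2.20910969e+01,  3.79815679e-01, -2.86216583e-02,
       -6.84116769e+01, -1.48169672e+01]), 'joint_vel': array([-0.04627196, -0.10817637, -0.03178923,  0.08026453,  0.07619759,
       -0.02071733]), 'joint_torque': array([ 4.68481103e-04, -3.90662456e+01,  1.87407911e+01,  4.21992257e+00,
        1.10657982e-02, -1.88751264e-04]), 'tool_pos': array([0.17842422, 0.59835955, 0.22145727]), 'tcp_rot': array([ 1.79874328e+02, -5.73790601e-03, -1.66164746e+01]), 'force': array([-0.53553119, -0.91902607, -0.64437453]), 'moment': array([ 0.05186173, -0.00983805,  0.00093285]), 'finger_force': 0.0, 'width': 0.0872347659169632}
scene {'intrinsics': array([[468.67883434,   0.        , 274.65012512],
       [  0.        , 468.67883434, 206.98440055],
       [  0.        ,   0.        ,   1.        ]]), 'eye': array([ 1.4674593 , -0.61311568,  1.09492093]), 'attitude': array([-132.2648304 ,    0.49595141,   54.09735243])}
side {'intrinsics': array([[389.27655751,   0.        , 281.93478656],
       [  0.        , 389.27655751, 211.52599427],
       [  0.        ,   0.        ,   1.        ]]), 'eye': array([0.31444581, 0.73079547, 0.67084821]), 'attitude': array([-127.147648  ,    1.33658756, -162.16542567])}
wrist {'intrinsics': array([[325.1922621,   0.       , 279.9719391],
       [  0.       , 325.1922621, 207.2448986],
       [  0.       ,   0.       ,   1.       ]]), 'tool_from_camera': array([[-6.90108627e-04, -9.52598828e-01, -3.04228527e-01,
         8.41724985e-02],
       [ 9.99999448e-01, -4.16520735e-04, -9.64180068e-04,
        -9.44951337e-04],
       [ 7.91759313e-04, -3.04229025e-01,  9.52598590e-01,
        -1.62415386e-01],
       [ 0.00000000e+00,  0.00000000e+00,  0.00000000e+00,
         1.00000000e+00]])}
```

View pics/scene0.png

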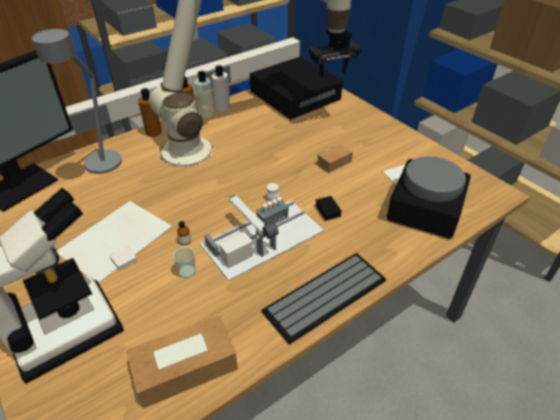

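View pics/side0.png

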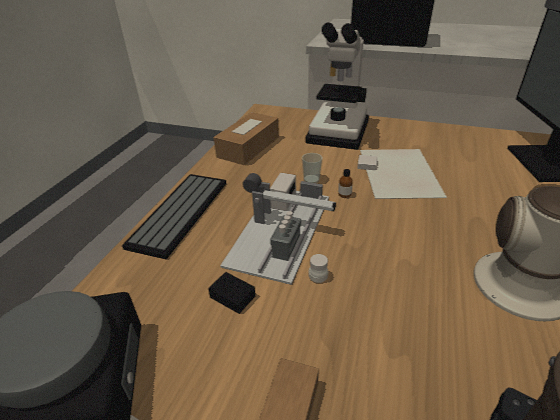

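View pics/wrist0.png

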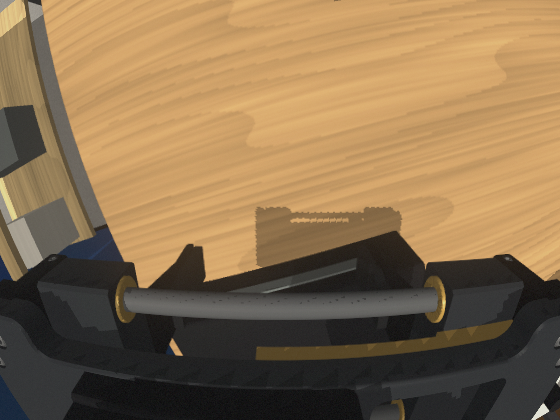

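The scene view shows the loader at about (262,235) and the side view at about (285,225). The bystanders around it are the bottle (183,233), beaker (185,262), pot (273,190) and slide box (328,208) in scene. I'll enlarge the loader next.

```bash
python3 - <<'E'
import cv2,numpy as np
a=cv2.imread("pics/scene0.png")[175:285,190:335];b=cv2.imread("pics/side0.png")[150:300,215:350]
a=cv2.resize(a,None,fx=2.75,fy=2.75,interpolation=cv2.INTER_CUBIC);b=cv2.resize(b,None,fx=2.9,fy=2.9,interpolation=cv2.INTER_CUBIC)
c=np.zeros((max(a.shape[0],b.shape[0]),a.shape[1]+b.shape[1],3),np.uint8)
c[:a.shape[0],:a.shape[1]]=a;c[:b.shape[0],a.shape[1]:]=b
print(a.shape,b.shape);cv2.imwrite("pics/crop1.png",c)
E
```

```text
(302, 399, 3) (435, 392, 3)
```

View pics/crop1.png

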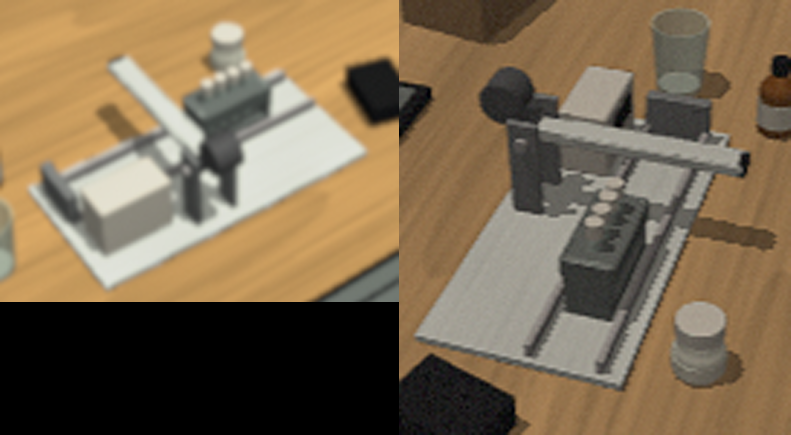

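The crop shows plate corners: scene crop (108,284), (366,150), (30,188), (283,72); side crop (417,335), (621,386), (730,135). The arm tip is at scene (117,60) and side (745,160), and the rack caps are at side (595,222) to (618,184).

```bash
cat > h.py <<'E'
import pickle,numpy as np,cv2
from scipy.spatial.transform import Rotation as Ro
from scipy.optimize import least_squares
def eul(a): return Ro.from_euler("xyz",a,degrees=True).as_matrix()
def proj(f,P):
    p=(np.atleast_2d(P)-f["eye"])@eul(f["attitude"]); q=p@f["intrinsics"].T; return q[:,:2]/q[:,2:]
def ray(f,uv,z):
    d=eul(f["attitude"])@np.linalg.inv(f["intrinsics"])@np.array([uv[0],uv[1],1.]); return f["eye"]+d*(z-f["eye"][2])/d[2]
def L2W(L,P): 
    x,y,a=L;P=np.atleast_2d(P)/1000.;c,s=np.cos(a),np.sin(a)
    return np.c_[x+c*P[:,0]-s*P[:,1],y+s*P[:,0]+c*P[:,1],P[:,2]]
F={n:pickle.load(open(f"pics/{n}.pkl","rb")) for n in("scene","side")}
sc=lambda p:(190+p[0]/2.75,175+p[1]/2.75)
sd=lambda p:(215+(p[0]-399)/2.9,150+p[1]/2.9)
E
python3 - <<'E'
from h import *
ob=[("scene",sc((108,284)),(130,-155,8)),("scene",sc((366,150)),(130,205,8)),("scene",sc((30,188)),(-50,-155,8)),("scene",sc((283,72)),(-50,205,8)),
("side",sd((417,335)),(130,205,8)),("side",sd((621,386)),(-50,205,8)),("side",sd((730,135)),(-50,-155,8)),
("scene",sc((117,60)),(-100,0,93)),("side",sd((745,162)),(-100,0,88))]
def res(L): return np.concatenate([proj(F[n],L2W(L,P))[0]-np.array(uv) for n,uv,P in ob])
best=min((least_squares(res,[.7,0,a],loss="soft_l1") for a in np.arange(-3,3,.7)),key=lambda r:r.cost)
print(best.x,np.degrees(best.x[2]));print(res(best.x).reshape(-1,2).round(1))
L=best.x;np.save("L.npy",L)
def toL(w): 
    c,s=np.cos(L[2]),np.sin(L[2]);d=w[:2]-L[:2];return np.array([c*d[0]+s*d[1],-s*d[0]+c*d[1]])*1000
for p in[(595,222),(603,208),(610,197),(620,183)]: print("cap",toL(ray(F["side"],sd(p),.094)))
for p in[(204,85),(219,78),(232,73),(244,68)]: print("capS",toL(ray(F["scene"],sc(p),.094)))
for n,p,z in[("pot",(273,186),.055),("bottle",(183,225),.085),("box",(328,206),.032),("carton",(335,155),.05),("beaker",(185,252),.08),("timer",(123,256),.022)]:
    w=ray(F["scene"],p,z);print(n,w.round(3),toL(w).round(0))
print("tip",L2W(L,(-100,0,81)),"hinge",L2W(L,(100,0,88)))
E
```

```text
[ 0.5416025  -0.05500356 -0.01844386] -1.0567554102470682
[[-0.1  0.5]
 [ 0.7 -0.6]
 [-0.7 -0.8]
 [-1.7 -1.8]
 [-1.6 -0.1]
 [-0.5 -0.6]
 [-0.9 -0.7]
 [-0.5 -1.2]
 [ 0.5  0.9]]
cap [ -2.55315781 119.77119556]
cap [ -2.98666715 100.75151295]
cap [-3.90193913 85.21253424]
cap [-5.9767532  64.60141248]
capS [ 3.64820641 56.98474268]
capS [ 3.68065702 78.01330523]
capS [ 5.25314496 95.36507454]
capS [  6.15832502 111.90563593]
pot [0.444 0.11  0.055] [-100.  163.]
bottle [ 0.461 -0.244  0.085] [ -77. -191.]
box [0.618 0.213 0.032] [ 71. 269.]
carton [0.43  0.408 0.05 ] [-120.  460.]
beaker [ 0.56 -0.29  0.08] [  23. -235.]
timer [ 0.41  -0.433  0.022] [-124. -380.]
tip [[ 0.44161951 -0.05315928  0.081     ]] hinge [[ 0.64158549 -0.05684784  0.088     ]]
```

The loader is at (0.542, -0.055) with yaw about -1°, and the rack is at lane y of about +89 mm. The tool stays vertical, so I'll lift the gate with the side of the shut fingers against the rubber end. I'll use yaw 180°, which keeps the camera on the robot's side.

move_arm([
  {"x":4,"y":3,"yaw":8,"hand":1},
  {"x":8,"y":6,"yaw":16,"hand":1},
  {"x":12,"y":10,"yaw":24,"hand":1},
  {"x":16,"y":13,"yaw":32,"hand":1},
  {"x":20,"y":16,"yaw":40,"hand":1},
  {"x":24,"y":20,"yaw":48,"hand":1},
  {"x":28,"y":23,"yaw":56,"hand":1},
  {"x":32,"y":26,"yaw":64,"hand":1},
  {"x":36,"y":30,"yaw":72,"hand":1},
  {"x":37,"y":31,"yaw":80,"hand":1},
], grip_force=10)

```text
$.increments[0]: bad value
```

move_arm([
  {"x":4,"y":3,"z":0,"yaw":8,"hand":1},
  {"x":8,"y":6,"z":0,"yaw":16,"hand":1},
  {"x":12,"y":10,"z":0,"yaw":24,"hand":1},
  {"x":16,"y":13,"z":0,"yaw":32,"hand":1},
  {"x":20,"y":16,"z":0,"yaw":40,"hand":1},
  {"x":24,"y":20,"z":0,"yaw":48,"hand":1},
  {"x":28,"y":23,"z":0,"yaw":56,"hand":1},
  {"x":32,"y":26,"z":0,"yaw":64,"hand":1},
  {"x":36,"y":30,"z":0,"yaw":72,"hand":1},
  {"x":37,"y":31,"z":0,"yaw":80,"hand":1},
], grip_force=10)

```text
clock: 1.15
tool_pos: [0.4453, 0.1935, 0.2224]
tcp_rot: [180.0, -0.0, -97.0]
force: [0.3, 0.4, 0.3]
width: 0.0149
finger_force: 0.0
```

move_arm([
  {"x":3,"y":0,"z":0,"yaw":8.5,"hand":1},
  {"x":6,"y":0,"z":0,"yaw":17,"hand":1},
  {"x":9,"y":1,"z":0,"yaw":25.5,"hand":1},
  {"x":12,"y":1,"z":0,"yaw":34,"hand":1},
  {"x":15,"y":1,"z":0,"yaw":42.5,"hand":1},
  {"x":18,"y":1,"z":0,"yaw":51,"hand":1},
  {"x":21,"y":1.5,"z":0,"yaw":59.5,"hand":1},
  {"x":23,"y":1.6,"z":0,"yaw":68,"hand":1},
  {"x":24,"y":1.6,"z":0,"yaw":76.5,"hand":1},
  {"x":25,"y":1.6,"z":0,"yaw":84.4,"hand":1},
])

```text
clock: 2.15
tool_pos: [0.3994, -0.0512, 0.2225]
tcp_rot: [180.0, -0.0, 178.6]
force: [-0.8, -0.3, 0.5]
width: 0.0008
finger_force: 0.0
```

```bash
python3 - <<'E'
from workcell import robot
import cv2,pickle
s=robot.get_state();print(s["tool_pos"],s["tcp_rot"],s["qpos"],s["force"],s["width"])
f=robot.grab_frame("wrist");f["st"]=s;pickle.dump(f,open("pics/w1.pkl","wb"));cv2.imwrite("pics/w1.png",f["frame"][:,:,::-1])
E
```

```text
[ 0.39943419 -0.05119835  0.22246478] [ 1.79993238e+02 -9.51846869e-03  1.78603189e+02] [ 1.60675953e+01 -3.55217880e-01 -2.81267409e+01 -1.05181384e-02
 -6.22355276e+01 -1.07459507e+02] [-0.80274387 -0.28742418  0.46183469] 0.0007630003789796148
```

View pics/w1.png

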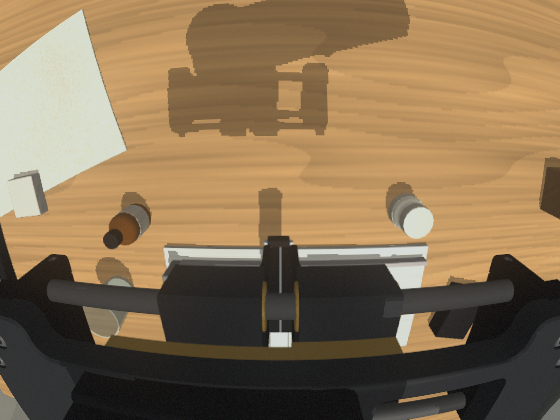

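The wrist view shows the arm's black tip at (279,238), the plate's near corners at (165,247) and (427,244), the bottle at (125,228) and the pot at (412,213). I'll refine the loader pose from these.

```bash
cat >> h.py <<'E'
def wray(f,uv,z):
    K=f["intrinsics"];d=(np.array(uv)-K[:2,2])/K[0,0];r=np.hypot(*d);c=np.array([*(d/r*np.sin(r)),np.cos(r)])
    T=f["tool_from_camera"];R=eul(f["st"]["tcp_rot"]);o=R@T[:3,3]+f["st"]["tool_pos"];v=R@T[:3,:3]@c
    return o+v*(z-o[2])/v[2]
E
python3 - <<'E'
from h import *
f=pickle.load(open("pics/w1.pkl","rb"));L=np.load("L.npy")
for n,uv,z,P in[("c-",(165,246),.008,(-50,-155,8)),("c+",(427,243),.008,(-50,205,8)),("tiptop",(279,237),.095,(-100,0,95)),("pot",(418,222),.055,None),("bottle",(113,239),.085,None)]:
    print(n,wray(f,uv,z).round(4),L2W(L,P).round(4) if P else "")
E
```

```text
c- [ 0.4863 -0.2051  0.008 ] [[ 0.4888 -0.2091  0.008 ]]
c+ [0.4924 0.1485 0.008 ] [[0.4954 0.1509 0.008 ]]
tiptop [ 0.4384 -0.052   0.095 ] [[ 0.4416 -0.0532  0.095 ]]
pot [0.4429 0.1081 0.055 ] 
bottle [ 0.4436 -0.2358  0.085 ]
```

move_arm([
  {"x":0,"y":-0.1,"z":4,"yaw":-0.3,"hand":1},
  {"x":0,"y":-0.1,"z":8,"yaw":-0.3,"hand":1},
  {"x":0,"y":-0.1,"z":12,"yaw":-0.3,"hand":1},
  {"x":0,"y":-0.1,"z":15,"yaw":-0.3,"hand":1},
  {"x":0,"y":-0.1,"z":16.2,"yaw":-0.3,"hand":1},
  {"x":-1,"y":-0.1,"z":16.2,"yaw":-0.3,"hand":1},
  {"x":-2,"y":-0.1,"z":16.2,"yaw":-0.3,"hand":1},
  {"x":-2.5,"y":-0.1,"z":16.2,"yaw":-0.3,"hand":1},
  {"x":-2.7,"y":-0.1,"z":16.2,"yaw":-0.3,"hand":1},
  {"x":-2.8,"y":-0.1,"z":16.2,"yaw":-0.3,"hand":1},
])

```text
clock: 3.2
tool_pos: [0.4286, -0.0518, 0.0612]
tcp_rot: [180.0, 0.1, 179.3]
force: [0.1, 0.1, 0.9]
width: 0.0011
finger_force: 0.0
```

move_arm([
  {"x":-0.05,"y":0,"z":0,"yaw":0,"hand":1},
  {"x":-0.1,"y":0,"z":0,"yaw":0,"hand":1},
  {"x":-0.15,"y":0,"z":0,"yaw":0,"hand":1},
  {"x":-0.2,"y":0,"z":0,"yaw":0,"hand":1},
  {"x":-0.25,"y":0,"z":0,"yaw":0,"hand":1},
  {"x":-0.3,"y":0,"z":0,"yaw":0,"hand":1},
  {"x":-0.35,"y":0,"z":0,"yaw":0,"hand":1},
  {"x":-0.4,"y":0,"z":0,"yaw":0,"hand":1},
  {"x":-0.4,"y":0,"z":0,"yaw":0,"hand":1},
  {"x":-0.4,"y":0,"z":0,"yaw":0,"hand":1},
])

```text
clock: 4.2
tool_pos: [0.43, -0.0522, 0.0602]
tcp_rot: [-180.0, -0.2, 179.3]
force: [-4.6, 1.6, 3.2]
width: 0.0008
finger_force: 2.6
```

move_arm([
  {"x":-0.2,"y":0,"z":0,"yaw":0,"hand":1},
  {"x":-0.2,"y":0,"z":-0.5,"yaw":0,"hand":1},
  {"x":-0.2,"y":0,"z":-1.0,"yaw":0,"hand":1},
  {"x":-0.2,"y":0,"z":-1.5,"yaw":0,"hand":1},
  {"x":-0.25,"y":0,"z":-2.0,"yaw":0,"hand":1},
  {"x":-0.3,"y":0,"z":-2.5,"yaw":0,"hand":1},
  {"x":-0.35,"y":0,"z":-3.0,"yaw":0,"hand":1},
  {"x":-0.4,"y":0,"z":-3.5,"yaw":0,"hand":1},
  {"x":-0.5,"y":0,"z":-4.0,"yaw":0,"hand":1},
  {"x":-0.6,"y":0,"z":-4.5,"yaw":0,"hand":1},
])

```text
clock: 5.2
tool_pos: [0.4338, -0.0526, 0.1042]
tcp_rot: [-180.0, -0.5, 179.2]
force: [-6.8, 0.5, 0.5]
width: 0.0006
finger_force: 3.5
```

```bash
python3 - <<'E'
from workcell import robot
import cv2,pickle,numpy as np
s=robot.get_state();print(s["tool_pos"],s["force"],s["moment"])
a=robot.grab_frame("side")["frame"][130:290,215:375,::-1];b=robot.grab_frame("scene")["frame"][165:285,180:340,::-1]
a=cv2.resize(a,None,fx=2.5,fy=2.5,interpolation=cv2.INTER_CUBIC);b=cv2.resize(b,(400,300),interpolation=cv2.INTER_CUBIC)
cv2.imwrite("pics/g2.png",np.hstack([a,np.vstack([b,np.zeros((100,400,3),np.uint8)])]))
E
```

```text
[ 0.43384415 -0.05255418  0.10421186] [-6.80517724  0.48354505  0.5460477 ] [ 0.39971373  1.80167388 -0.00658662]
```

View pics/g2.png

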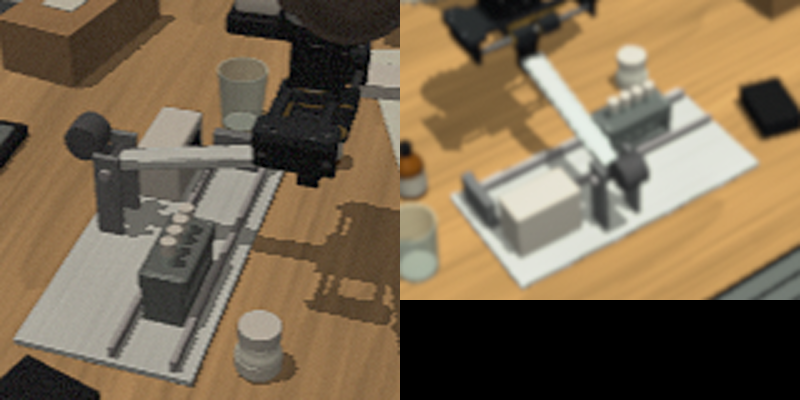

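The side view shows the arm now slightly above level, from (125,158) to (255,155), with the fingers holding its end, so it is rising. I'll continue along the arc.

move_arm([
  {"x":-0.4,"y":0,"z":-1.5,"yaw":0,"hand":1},
  {"x":-0.9,"y":0,"z":-3,"yaw":0,"hand":1},
  {"x":-1.5,"y":0,"z":-4.5,"yaw":0,"hand":1},
  {"x":-2,"y":0,"z":-5.5,"yaw":0,"hand":1},
  {"x":-2.6,"y":0,"z":-6.5,"yaw":0,"hand":1},
  {"x":-3.2,"y":0,"z":-7.5,"yaw":0,"hand":1},
  {"x":-4,"y":0,"z":-8.5,"yaw":0,"hand":1},
  {"x":-5,"y":0,"z":-9.5,"yaw":0,"hand":1},
  {"x":-6,"y":0,"z":-10.5,"yaw":0,"hand":1},
  {"x":-7.1,"y":0,"z":-11.5,"yaw":0,"hand":1},
])

```text
clock: 6.3
tool_pos: [0.5094, -0.053, 0.2214]
tcp_rot: [-180.0, 0.1, 179.3]
force: [-0.0, -0.2, -0.0]
width: 0.0006
finger_force: 0.1
```

move_arm([
  {"x":-1,"y":0,"z":-0.5,"yaw":0,"hand":1},
  {"x":-2,"y":0,"z":-1,"yaw":0,"hand":1},
  {"x":-3,"y":0,"z":-1.5,"yaw":0,"hand":1},
  {"x":-3.5,"y":0,"z":-1.5,"yaw":0,"hand":1},
  {"x":-3.5,"y":0,"z":-1.5,"yaw":0,"hand":1},
  {"x":-3.5,"y":0,"z":-1.5,"yaw":0,"hand":1},
  {"x":-3.5,"y":0,"z":-1.5,"yaw":0,"hand":1},
  {"x":-3.5,"y":0,"z":-1.5,"yaw":0,"hand":1},
  {"x":-3.5,"y":0,"z":-1.5,"yaw":0,"hand":1},
  {"x":-3.5,"y":0,"z":-1.5,"yaw":0,"hand":1},
])

```text
clock: 7.3
tool_pos: [0.5438, -0.0533, 0.2356]
tcp_rot: [180.0, 0.0, 179.3]
force: [0.1, -0.2, 0.7]
width: 0.001
finger_force: 0.0
```

```bash
python3 - <<'E'
from workcell import robot
import cv2,pickle,numpy as np
s=robot.get_state();print(s["tool_pos"],s["force"],s["moment"])
a=robot.grab_frame("side")["frame"][90:290,215:375,::-1];b=robot.grab_frame("scene")["frame"][125:285,180:340,::-1]
a=cv2.resize(a,None,fx=2.5,fy=2.5,interpolation=cv2.INTER_CUBIC);b=cv2.resize(b,(400,400),interpolation=cv2.INTER_CUBIC)
cv2.imwrite("pics/g3.png",np.hstack([a,np.vstack([b,np.zeros((100,400,3),np.uint8)])]))
E
```

```text
[ 0.54377893 -0.05329462  0.23563108] [ 0.05403785 -0.24367239  0.65637969] [ 0.05018448 -0.11299335 -0.05673817]
```

View pics/g3.png

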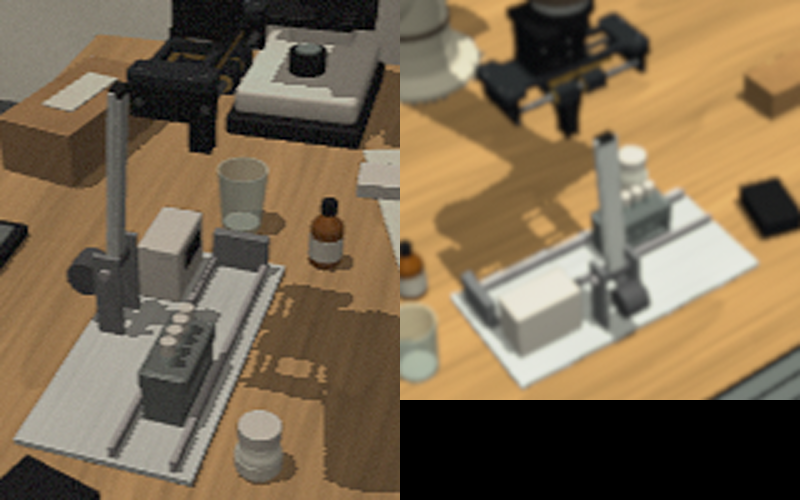

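The gate stands raised and untouched: in the side view it runs up from (118,255) to (118,90), with the fingers clear. Next I'll move behind the rack.

move_arm([
  {"x":0.3,"y":3,"z":0,"yaw":0,"hand":1},
  {"x":0.3,"y":6.5,"z":0,"yaw":0,"hand":1},
  {"x":0.3,"y":10,"z":0,"yaw":0,"hand":1},
  {"x":0.3,"y":14,"z":0,"yaw":0,"hand":1},
  {"x":0.3,"y":17.5,"z":0,"yaw":0,"hand":1},
  {"x":0.3,"y":17.5,"z":4,"yaw":0,"hand":1},
  {"x":0.3,"y":17.5,"z":8,"yaw":0,"hand":1},
  {"x":0.3,"y":17.5,"z":11,"yaw":0,"hand":1},
  {"x":0.3,"y":17.5,"z":11.5,"yaw":0,"hand":1},
  {"x":0.3,"y":17.5,"z":11.5,"yaw":0,"hand":1},
])

```text
clock: 8.4
tool_pos: [0.5431, 0.1216, 0.1203]
tcp_rot: [-179.9, -0.1, 179.3]
force: [-0.1, -0.1, 1.0]
width: 0.0004
finger_force: 0.0
```

```bash
python3 - <<'E'
from workcell import robot
import cv2,pickle,numpy as np
s=robot.get_state();print(s["tool_pos"],s["tcp_rot"],s["force"])
a=robot.grab_frame("side");b=robot.grab_frame("wrist")["frame"][:,:,::-1]
a=a["frame"][90:290,190:350,::-1]
a=cv2.resize(a,None,fx=2.5,fy=2.5,interpolation=cv2.INTER_CUBIC);b=cv2.resize(b,(400,300))
cv2.imwrite("pics/g4.png",np.hstack([a,np.vstack([b,np.zeros((200,400,3),np.uint8)])]))
E
```

```text
[0.54311727 0.12158972 0.1203312 ] [-1.79935312e+02 -5.37016480e-02  1.79317947e+02] [-0.13917435 -0.13587929  0.95650368]
```

View pics/g4.png

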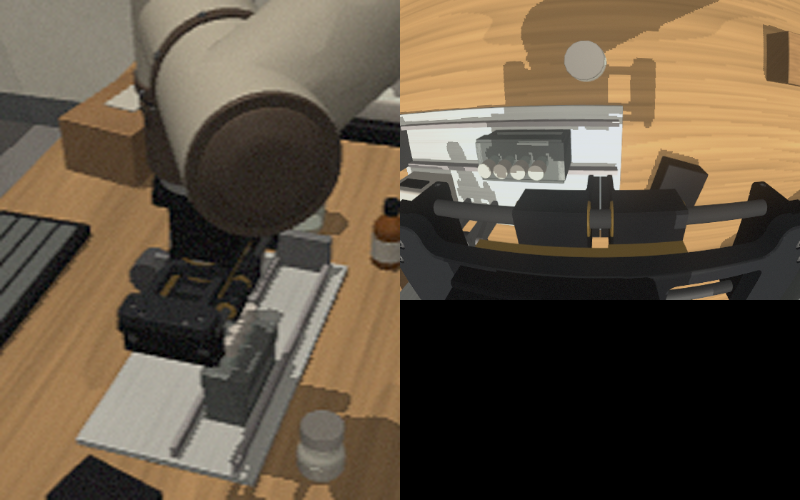

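The wrist view shows the four caps in a row at inset (485–536,172), the rack's entry end at inset column 571, and the fingers at column 600. I'll check the clearance by projection.

```bash
python3 - <<'E'
from h import *
from workcell import robot
s=robot.get_state();f=robot.grab_frame("wrist");f["st"]=s
L=[0.540,-0.0545,-0.0175];c,sn=np.cos(L[2]),np.sin(L[2])
for n,p,z in[("cap0",(485,172),.094),("cap3",(536,172),.094),("endNear",(571,132),.066),("plateCorner",(622,107),.008),("pot",(585,60),.055)]:
    w=wray(f,((p[0]-400)*1.4,p[1]*1.4),z);d=w[:2]-L[:2];print(n,w.round(4),"lane",(c*d[0]+sn*d[1]).round(4),(-sn*d[0]+c*d[1]).round(4))
E
```

```text
cap0 [0.5448 0.0106 0.094 ] lane 0.0036 0.0652
cap3 [0.544  0.0644 0.094 ] lane 0.0019 0.1189
endNear [0.5139 0.0954 0.066 ] lane -0.0287 0.1494
plateCorner [0.4981 0.1504 0.008 ] lane -0.0455 0.2041
pot [0.4445 0.11   0.055 ] lane -0.0984 0.1628
```

move_arm([
  {"x":0,"y":1,"z":0,"yaw":0,"hand":1},
  {"x":0,"y":1,"z":3,"yaw":0,"hand":1},
  {"x":0,"y":1,"z":6,"yaw":0,"hand":1},
  {"x":0,"y":1,"z":8,"yaw":0,"hand":1},
  {"x":0,"y":1,"z":8,"yaw":0,"hand":1},
  {"x":0,"y":0.5,"z":8,"yaw":0,"hand":1},
  {"x":0,"y":0,"z":8,"yaw":0,"hand":1},
  {"x":0,"y":-0.5,"z":8,"yaw":0,"hand":1},
  {"x":0,"y":-1,"z":8,"yaw":0,"hand":1},
  {"x":0,"y":-1.5,"z":8,"yaw":0,"hand":1},
])

```text
clock: 9.55
tool_pos: [0.5431, 0.1063, 0.0412]
tcp_rot: [180.0, 0.1, 179.3]
force: [0.3, -0.3, -0.3]
width: 0.0003
finger_force: 0.0
```

move_arm([
  {"x":0,"y":-0.7,"z":0,"yaw":0,"hand":1},
  {"x":0,"y":-1.4,"z":0,"yaw":0,"hand":1},
  {"x":0,"y":-2.1,"z":0,"yaw":0,"hand":1},
  {"x":0,"y":-2.8,"z":0,"yaw":0,"hand":1},
  {"x":0,"y":-3.6,"z":0,"yaw":0,"hand":1},
  {"x":0,"y":-4.4,"z":0,"yaw":0,"hand":1},
  {"x":0,"y":-5.2,"z":0,"yaw":0,"hand":1},
  {"x":0,"y":-6,"z":0,"yaw":0,"hand":1},
  {"x":0,"y":-6.8,"z":0,"yaw":0,"hand":1},
  {"x":0,"y":-7.6,"z":0,"yaw":0,"hand":1},
])

```text
clock: 10.55
tool_pos: [0.542, 0.0301, 0.0407]
tcp_rot: [180.0, 0.0, 179.3]
force: [-0.6, 3.1, 2.9]
width: 0.0005
finger_force: 1.9
```

```bash
python3 - <<'E'
from workcell import robot
import cv2,pickle,numpy as np
s=robot.get_state();print(s["tool_pos"],s["tcp_rot"],s["force"])
f=robot.grab_frame("wrist");f["st"]=s;pickle.dump(f,open("pics/w5.pkl","wb"));b=f["frame"][:,:,::-1]
a=robot.grab_frame("scene")["frame"][125:285,180:340,::-1]
a=cv2.resize(a,(400,400),interpolation=cv2.INTER_CUBIC);b=cv2.resize(b[90:300,140:420],(400,300),interpolation=cv2.INTER_CUBIC)
cv2.imwrite("pics/g5.png",np.hstack([a,np.vstack([b,np.zeros((100,400,3),np.uint8)])]))
E
```

```text
[0.54204057 0.03012484 0.04066577] [1.79993540e+02 1.98585379e-02 1.79299387e+02] [-0.61115855  3.11343289  2.88460845]
```

View pics/g5.png

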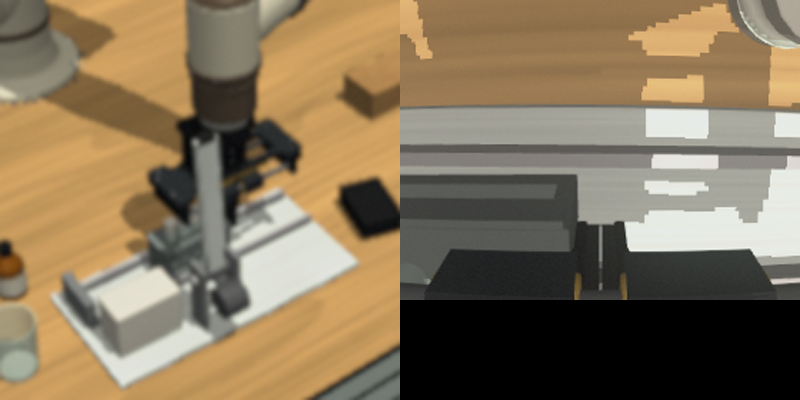

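The wrist inset shows the rack's end flush on the finger side at column 578, and the scene view shows the gate still up with the rack passing under it. I'll keep pushing.

move_arm([
  {"x":0,"y":-0.9,"z":0,"yaw":0,"hand":1},
  {"x":0,"y":-1.8,"z":0,"yaw":0,"hand":1},
  {"x":0,"y":-2.7,"z":0,"yaw":0,"hand":1},
  {"x":0,"y":-3.6,"z":0,"yaw":0,"hand":1},
  {"x":0,"y":-4.5,"z":0,"yaw":0,"hand":1},
  {"x":0,"y":-5.4,"z":0,"yaw":0,"hand":1},
  {"x":0.05,"y":-6.3,"z":0,"yaw":0,"hand":1},
  {"x":0.05,"y":-7.2,"z":0,"yaw":0,"hand":1},
  {"x":0.05,"y":-8,"z":0,"yaw":0,"hand":1},
  {"x":0.05,"y":-8.6,"z":0,"yaw":0,"hand":1},
])

```text
clock: 11.65
tool_pos: [0.5402, -0.056, 0.0405]
tcp_rot: [-180.0, -0.0, 179.3]
force: [0.1, 1.5, -0.0]
width: 0.0005
finger_force: 1.1
```

```bash
python3 - <<'E'
from h import *
f=pickle.load(open("pics/w5.pkl","rb"))
w=wray(f,(263.9,213.2),.066);print("rack end y minus tcp y",w, w[1]-f["st"]["tool_pos"][1])
E
```

```text
rack end y minus tcp y [0.50459322 0.02440602 0.066     ] -0.0057188273276805625
```

move_arm([
  {"x":0,"y":-0.2,"z":0,"yaw":0,"hand":1},
  {"x":0,"y":-0.4,"z":0,"yaw":0,"hand":1},
  {"x":0,"y":-0.6,"z":0,"yaw":0,"hand":1},
  {"x":0,"y":-0.8,"z":0,"yaw":0,"hand":1},
  {"x":0,"y":-1.0,"z":0,"yaw":0,"hand":1},
  {"x":0,"y":-1.2,"z":0,"yaw":0,"hand":1},
  {"x":0,"y":-1.35,"z":0,"yaw":0,"hand":1},
  {"x":0,"y":-1.5,"z":0,"yaw":0,"hand":1},
  {"x":0,"y":-1.6,"z":0,"yaw":0,"hand":1},
  {"x":0,"y":-1.7,"z":0,"yaw":0,"hand":1},
])

```text
clock: 12.65
tool_pos: [0.5401, -0.0723, 0.0406]
tcp_rot: [180.0, 0.0, 179.3]
force: [-1.1, 2.5, -1.0]
width: 0.0007
finger_force: 1.1
```

No stop contact yet, so I'll continue in 1 mm steps.

move_arm([
  {"x":0,"y":-0.1,"z":0,"yaw":0,"hand":1},
  {"x":0,"y":-0.2,"z":0,"yaw":0,"hand":1},
  {"x":0,"y":-0.3,"z":0,"yaw":0,"hand":1},
  {"x":0,"y":-0.35,"z":0,"yaw":0,"hand":1},
  {"x":0,"y":-0.4,"z":0,"yaw":0,"hand":1},
  {"x":0,"y":-0.45,"z":0,"yaw":0,"hand":1},
  {"x":0,"y":-0.5,"z":0,"yaw":0,"hand":1},
  {"x":0,"y":-0.55,"z":0,"yaw":0,"hand":1},
  {"x":0,"y":-0.6,"z":0,"yaw":0,"hand":1},
  {"x":0,"y":-0.6,"z":0,"yaw":0,"hand":1},
])

```text
clock: 13.65
tool_pos: [0.5416, -0.0764, 0.0409]
tcp_rot: [179.9, 0.2, 179.3]
force: [1.3, 11.3, 0.3]
width: 0.0001
finger_force: 5.3
```

The force has risen to 11 N with the tool lagging, so the rack is on the stop. I'll back off, then rise.

move_arm([
  {"x":0,"y":0.3,"z":0,"yaw":0,"hand":1},
  {"x":0,"y":1,"z":0,"yaw":0,"hand":1},
  {"x":0,"y":3,"z":0,"yaw":0,"hand":1},
  {"x":0,"y":6,"z":0,"yaw":0,"hand":1},
  {"x":0,"y":10,"z":0,"yaw":0,"hand":1},
  {"x":0,"y":14,"z":-1,"yaw":0,"hand":1},
  {"x":0,"y":18,"z":-4,"yaw":0,"hand":1},
  {"x":0,"y":20,"z":-8,"yaw":0,"hand":1},
  {"x":0,"y":20,"z":-12,"yaw":0,"hand":1},
  {"x":0,"y":20,"z":-14,"yaw":0,"hand":1},
])

```text
clock: 14.65
tool_pos: [0.5438, 0.1228, 0.1845]
tcp_rot: [179.9, 0.3, 179.4]
force: [0.1, -0.1, 0.0]
width: 0.0007
finger_force: 0.0
```

```bash
python3 - <<'E'
from workcell import robot
import cv2,numpy as np
s=robot.get_state();print(s["tool_pos"],s["force"])
a=robot.grab_frame("scene")["frame"][125:285,180:340,::-1];b=robot.grab_frame("wrist")["frame"][:,:,::-1]
a=cv2.resize(a,(400,400),interpolation=cv2.INTER_CUBIC);b=cv2.resize(b,(400,300))
cv2.imwrite("pics/g6.png",np.hstack([a,np.vstack([b,np.zeros((100,400,3),np.uint8)])]))
E
```

```text
[0.54378094 0.12279991 0.18445532] [ 0.13481413 -0.12396449  0.04982891]
```

View pics/g6.png

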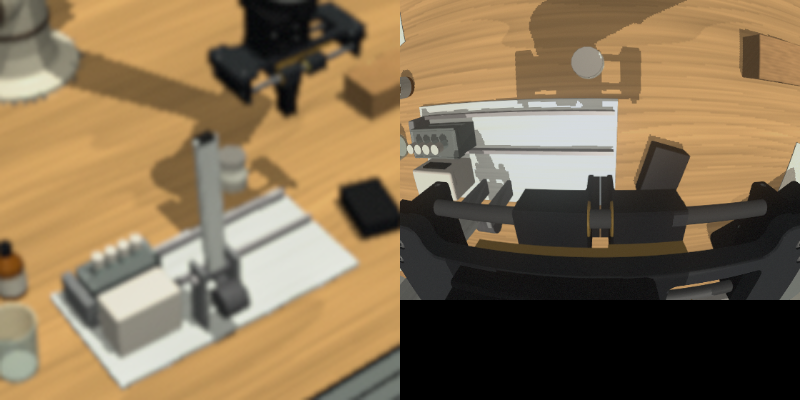

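The rack stands against the end stop at (75,290) in the inset, the gate is upright at (208,200), the bystanders haven't moved and the robot is clear.

```bash
python3 -c "
from workcell import robot
print(robot.sign_off())"
```

```text
the job is handed in; nothing more can be done
None
```

The job is handed in at about 15 s of the 56 s: in the last pictures the gate stayed up by itself, the rack stood against the end stop, and the robot was touching nothing, but `sign_off` gave no verdict.

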